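# Set a brake valve up for its leak test

## Task

Start the leak test on the foot brake valve: push the yellow supply knob on the console fully in, then push the blue gauge-line knob fully in, and only then press the valve's foot pedal down to its stop with the fingertips. Finish while still holding the pedal down. Only push and press: leave the red dump knob out, and do not lift or shift the valve or any of the things lying about.

Things in the scene. Friction and masses are not known exactly. Their poses are not given: they have to be found in the camera images.
- console: Fixed low test console: dark blue box with a turquoise deck, 130 x 270 mm, 60 mm high. Origin at the centre of its underside; its y axis runs along the row of three knobs. It stands on either the left or the right of the table, the valve on the other.
- valve: Loose foot brake valve of about 2.5 kg on a dark steel base plate 200 x 110 x 12 mm. Origin at the centre of the base plate's underside; its x axis points from the pedal's hinge (heel, at x = -80 mm, 50 mm high) to the pedal's raised toe, which ends at x = 66 mm, about 107 mm high. Overall width of the valve 114 mm.
- pedal_press (a point): The place to press: top face of the black ribbed pedal, on its centre line, 120 mm from the hinge pin and 30 mm short of the toe end; it moves with the pedal, about 95 mm above the table at rest and 72 mm when the pedal is on its stop. The pedal plate is 58 mm wide and slopes 20 degrees up from heel to toe at rest.
- pedal (a joint): Pedal angle in rad: 0 = up at rest, 0.2 = down on its stop. A spring pushes it back up; pressing down at pedal_press takes about 4 N to start and about 10 N at the stop.
- yellow_top (a point): Centre of the top face of the yellow push knob (air supply): a round mushroom head 36 mm across on a black collar, standing 40 mm above the console's deck when out, 28 mm when fully in (100 and 88 mm above the table). Pushed straight down. The three knobs stand in a row, 80 mm apart, in any order.
- yellow (a joint): How far the yellow knob is in, m: 0 = out, 0.012 = fully in, against a solid stop. No spring: it moves at about 5 N and stays where it is left. It starts 0 to 3 mm in.
- blue_top (a point): Centre of the top face of the blue push knob (gauge line): a round mushroom head 36 mm across on a black collar, standing 40 mm above the console's deck when out, 28 mm when fully in (100 and 88 mm above the table). Pushed straight down. The three knobs stand in a row, 80 mm apart, in any order.
- blue (a joint): How far the blue knob is in, m: 0 = out, 0.012 = fully in, against a solid stop. No spring: it moves at about 5 N and stays where it is left. It starts 0 to 3 mm in.
- red_top (a point): Centre of the top face of the red push knob (emergency dump): a round mushroom head 36 mm across on a black collar, standing 40 mm above the console's deck when out, 28 mm when fully in (100 and 88 mm above the table). Pushed straight down. The three knobs stand in a row, 80 mm apart, in any order.
- red (a joint): How far the red knob is in, m: 0 = out, 0.012 = fully in, against a solid stop. No spring: it moves at about 5 N and stays where it is left. It starts out.
- plug: Loose brass plug, 18 mm across, 22 mm tall, standing on the console's deck; origin at the centre of its underside. Bystander.
- coupling: Loose brass coupling, 36 mm across, 42 mm tall, standing on the table between console and valve; origin at the centre of its underside. Bystander.
- grease: Loose orange jar with a black cap, 54 mm across, 65 mm tall, standing between console and valve; origin at the centre of its underside. Bystander.
- wrench: Loose steel wrench, 190 mm long, lying flat on the table behind the work (far from the robot), origin under its middle. Bystander.
- relay: Loose aluminium relay valve with red port caps, 68 mm across, 66 mm tall, origin at the centre of its underside. Bystander.
- seal_ring: Loose steel ring, 68 mm across, 14 mm high, origin at the centre of its underside. Bystander.
- screwdriver: Loose screwdriver, 200 mm long, lying on the right side (-y) of the table, origin under its middle. Bystander.
Mind the look-alikes: they are no part of the job. What is shaped like the valve but turquoise is not meant.

How it is judged:
On the way, in this order (a step that is already met when the one before it is completed fails the run):
1. the yellow knob is fully in (value of joint yellow above 0.0095 m and value of joint blue below 0.006 m and value of joint pedal below 0.06 rad), for 0.1 s.
2. the blue knob is fully in, after the yellow (value of joint each of yellow, blue above 0.0095 m and value of joint pedal below 0.06 rad), for 0.1 s.
3. the pedal is pressed down to its stop by the fingers (value of joint pedal above 0.17 rad and contact force between the fingers and valve above 2 N), for 0.3 s.
At the end, for the whole second after the job is handed in: The yellow and blue knobs are both at least 9.5 of 12 mm in, the red one less than 3 mm in, and the fingers hold the pedal at 0.17 rad or more of its 0.2 rad with more than 2 N; the valve stands flat, at rest, within 20 mm of where it was (all of step 3 and value of joint each of yellow, blue above 0.0095 m and value of joint red below 0.003 m and distance of valve from where it was at the start of the episode below 0.02 m and angle between valve's own z axis and vertical below 0.05 rad and linear speed of valve below 0.02 m/s); the arm keeps its last pose, push and grip.
It fails at once if the blue knob is pushed in before the yellow one is home (value of joint blue above 0.006 m and value of joint yellow below 0.009 m).
It fails at once if the pedal is pressed before both knobs are home (value of joint pedal above 0.06 rad and value of joint any of yellow, blue below 0.009 m).
It fails at once if the red knob is pushed in by more than 3 mm (value of joint red above 0.003 m).
It fails at once if the valve is lifted, tipped or shifted by more than 20 mm (distance of valve from where it was at the start of the episode above 0.02 m or angle between valve's own z axis and vertical above 0.1 rad).
It fails at once if a bystander is lifted or shifted by more than 20 mm (distance of any of plug, coupling, grease, wrench, relay, seal_ring, screwdriver from where it was at the start of the episode above 0.02 m).
It also fails if it takes over 43 s, if anything falls off the work surface, if the arm or the gripper's body presses on something with over 40 N, if the wrist force passes 120 N, or if a joint passes its speed limit or range.

## Robot

A 6-joint arm with a two-finger parallel gripper is mounted at the origin on the work surface. World frame = base frame: x ahead of the robot, y to its left, z up, the work surface at z = 0. Lengths are in m, angles in rad, forces in N, time in s.
With the tool pointing down it reaches from about 0.3 to 0.875 m from the base axis. Payload 6.4 kg.
Tool frame: the origin (TCP) lies on the centre line of the jaws, within the pads' length; the fingertips stand 25 mm ahead of it and the grasp point (between the pads) lies 6 mm ahead of it; z points along the fingers, y is the direction in which the jaws open and shut (so a half turn about z gives the same grasp; the last joint's range is limited). The gripper opens to 85 mm and grips with 20 to 120 N. Pads are 22 mm wide; open, the fingers measure 114 mm over their backs; the gripper's body (76 mm by 85 mm) begins 54 mm behind the grasp point. The pads swing forward as they close: fully open they stand 13 mm farther back than shut.
Start: joints at [-1.336, 0.181, 1.607, -0, 1.354, -0.206], TCP at [0.245, -0.52, 0.256] pointing down, gripper open.
Joint ranges: [-2.99, 2.99], [-0.89, 2.07], [0.3, 2.58], [-1.14, 4.28], [0, 2.63], [-3.12, 3.12]. Speed limits (rad/s): [2.57, 2.57, 3.01, 3.14, 3.14, 3.14].

## Interface

Orientations are given as [roll, pitch, yaw] about the fixed x, y, z axes, in that order (R = Rz(yaw) Ry(pitch) Rx(roll)).
In Python, from rig import sensors, eyes, close_job gives the robot as it stands. The module is installed in compiled form; this text tells all that it offers.
- The arm moves only by the tool arm_command, never from a script. Its argument "commands" is text: rows parted by semicolons, each of 7 numbers parted by spaces: the closure in counts, from 0 (fully open) to 255 (shut), then the shift along the tool's x, y, z in m, then the turn, a rotation vector about the tool's x, y, z in rad. A call has exactly 5 rows; each row is the pose to reach, as a shift and turn from the pose measured when the call began, along the tool's axes at that moment; what a row does not reach only later rows make up. A row lasts 1/8 s, in which the tool goes at most 62.5 mm and 10.7 degrees, less where a joint would pass 70% of its speed; a pose out of reach is approached as far as the arm can. A call with a gripper value outside its range is refused whole. The fingers move at their own pace and stop on an object; "newtons" is the grip in N (left out, the last holds). Time passes only in rows, so rows that repeat a pose let the fingers close, or fill a call up. It gives the time, the measured TCP pose, the force and the opening at its end, in the units of the state.
- sensors.sense(): the state, without advancing time (a new reading comes with each control period).
- eyes.grab_frame(name): name is "side" or "top" or "wrist"; returns a dict with "pixels" (384x512x3 uint8, red, green, blue), "mtx" (3x3 intrinsics, pixels), "k1" (the pictures are not rectified: a ray, as slopes to the right and down, at radius r is drawn at 1 + k1 r^2 times it, then the intrinsics apply), "R" (3x3) and "t" (3): a world point X has camera coordinates R X + t. Camera axes: x right, y down, z forward; pixel columns grow to the right and rows downward; lengths in m; the calibration is good to about 2 mm. A picture is of the moment at which its call begins. There is no depth.
- close_job(): hands the job in, once; it reports no verdict.
The state is a dict: "time_s": time; "q": joint angles; "joint_velocities": joint speeds; "effort": joint torques, N m; "tool_pos": TCP position; "ee_rot": TCP orientation; "contact_force": force on the tool from outside, world axes, zero at the start; "wrist_torque": the same for the moment, N m; "gripper_width": opening from 0.0 (shut) to 1.0 (fully open).
Only numpy, scipy, OpenCV 4.12 (cv2) and the standard library are available. Lean on these libraries where they do the work, as an engineer would, in place of code of your own. Each camera call takes 0.05 s, during which the arm holds its last target.

## Working session

There is one attempt and no reset: what is moved stays moved. The work goes in short steps, Python scripts to look and compute and a tool call to move; the robot and the scene stay as the last step left them, time stands still between calls to the robot, and variables do not carry over. Pictures are saved under pics/ and viewed, and the job is handed in when it is done.

Besides the shell and the picture viewer there is one more tool, called after "Call:" as a command line: name --argument value ..., lists and objects as JSON in quotes. arm_command: Moves the arm, as the interface text tells. Its arguments: {"type":"object","properties":{"commands":{"type":"string"},"newtons":{"type":"number"}},"required":["commands"]}

```bash
mkdir -p pics
cat > h.py <<'E'
import numpy as np, cv2
from rig import sensors, eyes, close_job
def save(name,fn):
    f=eyes.grab_frame(name); cv2.imwrite(fn,f["pixels"][:,:,::-1]); np.savez(fn+'.npz',**{k:np.array(f[k]) for k in f}); return f
def load(fn): return dict(np.load(fn+'.npz'))
def dist(f): return np.array([float(f["k1"]),0,0,0,0])
def ray(f,uv):
    p=cv2.undistortPoints(np.array([[uv]],float),f["mtx"],dist(f)).ravel()
    d=f["R"].T@np.array([p[0],p[1],1]); return -f["R"].T@f["t"],d
def onz(f,uv,z):
    c,d=ray(f,uv); return c+d*(z-c[2])/d[2]
def proj(f,X):
    return cv2.projectPoints(np.array(X,float).reshape(-1,1,3),cv2.Rodrigues(f["R"])[0],f["t"],f["mtx"],dist(f))[0].reshape(-1,2)
E
python3 - <<'E'
from h import *
for n in("top","side"):
    f=save(n,f"pics/{n}1.png"); print(n,f["k1"],-f["R"].T@f["t"])
s=sensors.sense(); print(s)
E
```

```text
top -0.03664171955080509 [ 0.33587641 -0.05174725  1.94546287]
side -0.05352324928007773 [0.31536751 0.82754115 0.86020369]
{'time_s': 0.1, 'q': array([-1.33628540e+00,  1.81472207e-01,  1.60791247e+00,  1.81044180e-05,
        1.35376532e+00, -2.06330565e-01]), 'joint_velocities': array([-0.00062628, -0.00252575, -0.00362344,  0.00133511,  0.00121136,
        0.00077162]), 'effort': array([-2.64131750e-04, -4.45877445e+01, -3.52241743e+01, -2.98135128e-04,
        4.09719782e-03, -1.86224548e-05]), 'tool_pos': array([ 0.24525104, -0.51957758,  0.25546897]), 'ee_rot': array([-3.14007197e+00, -3.36350360e-04,  4.40837324e-01]), 'contact_force': array([-0.69774519, -1.24163824,  0.44870493]), 'wrist_torque': array([-0.02462997,  0.01799   , -0.04788644]), 'gripper_width': 0.9994869385361962}
```

View pics/top1.png

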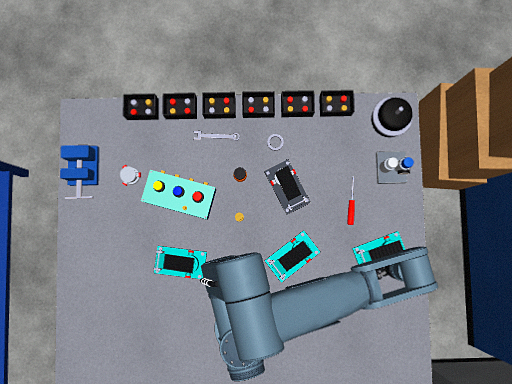

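View pics/side1.png

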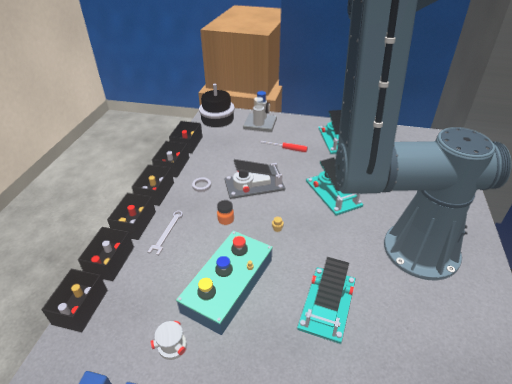

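Run:
```python
import cv2,numpy as np
a=cv2.imread('pics/top1.png')[150:225,130:320]; b=cv2.imread('pics/side1.png')[140:330,170:300]
a=cv2.resize(a,None,fx=4,fy=4,interpolation=cv2.INTER_CUBIC);cv2.imwrite('pics/c1.png',a)
cv2.imwrite('pics/c2.png',cv2.resize(b,None,fx=3,fy=3,interpolation=cv2.INTER_CUBIC))
```

```text
(no output)
```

View pics/c1.png

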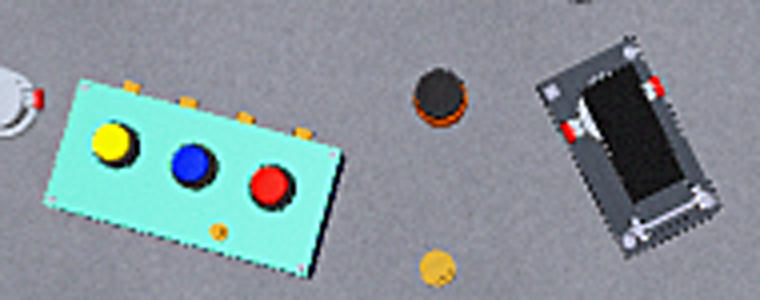

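View pics/c2.png

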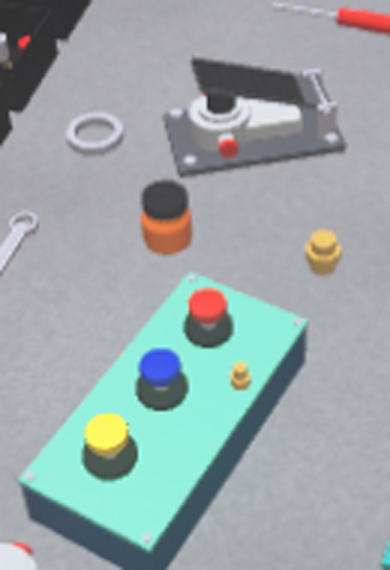

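Run:
```python
from h import *
t=load('pics/top1.png');s=load('pics/side1.png')
def cen(f,box,cond):
    x0,y0,x1,y1=box;p=f["pixels"].astype(int)[y0:y1,x0:x1];m=cond(p[...,0],p[...,1],p[...,2]).astype(np.uint8)
    n,l,st,c=cv2.connectedComponentsWithStats(m);i=1+np.argmax(st[1:,4]);return c[i]+[x0,y0],st[i,4]
C={'yellow':lambda r,g,b:(r>150)&(g>130)&(b<90),'blue':lambda r,g,b:(b>120)&(r<70)&(g<90),'red':lambda r,g,b:(r>140)&(g<70)&(b<70)}
for k in C:
    u,a=cen(t,(140,165,220,225),C[k]);v,a2=cen(s,(180,230,275,325),C[k])
    A=onz(t,u,.1);B=onz(s,v,.095)
    c1,d1=ray(t,u);c2,d2=ray(s,v)
    M=np.c_[d1,-d2];x=np.linalg.lstsq(M,c2-c1,rcond=None)[0]
    print(k,u,a,v,a2,A.round(4),B.round(4),((c1+d1*x[0]+c2+d2*x[1])/2).round(4))
# valve base plate corners at z=.012 & pedal mask
p=t["pixels"].astype(int)[155:222,255:318]
m=((p.max(2)<45)).astype(np.uint8)
n,l,st,c=cv2.connectedComponentsWithStats(m);i=1+np.argmax(st[1:,4]);pts=np.argwhere(l==i)[:,::-1]+[255,155]
r=cv2.minAreaRect(pts.astype(np.float32));bx=cv2.boxPoints(r);print('pedal',r,st[i,4]);print(bx, [onz(t,q,.085).round(3) for q in bx])
m=((p.max(2)<100)).astype(np.uint8)
n,l,st,c=cv2.connectedComponentsWithStats(m);i=1+np.argmax(st[1:,4]);pts=np.argwhere(l==i)[:,::-1]+[255,155]
r=cv2.minAreaRect(pts.astype(np.float32));bx=cv2.boxPoints(r);print('base',r);print([onz(t,q,.012).round(4) for q in bx],onz(t,r[0],.012))
```

```text
yellow [157.3015873  185.06349206] 63 [205.66666667 289.        ] 36 [0.5612 0.3179 0.1   ] [0.5574 0.3303 0.095 ] [0.5626 0.3214 0.0812]
blue [177.12903226 190.32258065] 62 [222.825 262.35 ] 80 [0.5392 0.2408 0.1   ] [0.54   0.2423 0.095 ] [0.54   0.2417 0.0943]Traceback (most recent call last):
  File "<stdin>", line 8, in <module>
  File "<stdin>", line 5, in cen
    return _wrapfunc(a, 'argmax', axis=axis, out=out, **kwds)
    return bound(*args, **kwds)
ValueError: attempt to get argmax of an empty sequence
```

Run:
```python
from h import *
t=load('pics/top1.png');s=load('pics/side1.png')
def cen(f,box,cond):
    x0,y0,x1,y1=box;p=f["pixels"].astype(int)[y0:y1,x0:x1];m=cond(p[...,0],p[...,1],p[...,2]).astype(np.uint8)
    n,l,st,c=cv2.connectedComponentsWithStats(m);i=1+np.argmax(st[1:,4]);return c[i]+[x0,y0],st[i]
C={'yellow':lambda r,g,b:(r>120)&(g>100)&(b<100),'blue':lambda r,g,b:(b>100)&(r<80)&(g<100),'red':lambda r,g,b:(r>110)&(g<90)&(b<90)}
B={'yellow':(190,270,220,305),'blue':(210,250,240,280),'red':(225,230,255,258)}
for k in C:
    u,a=cen(t,(140,165,220,225),C[k]);v,a2=cen(s,B[k],C[k])
    c1,d1=ray(t,u);c2,d2=ray(s,v)
    x=np.linalg.lstsq(np.c_[d1,-d2],c2-c1,rcond=None)[0]
    print(k,u.round(1),v.round(1),a2,onz(t,u,.098).round(4),onz(s,v,.095).round(4),((c1+d1*x[0]+c2+d2*x[1])/2).round(4))
p=t["pixels"].astype(int)[155:222,255:318]
for thr,z in((45,.085),(105,.012)):
    m=((p.max(2)<thr)).astype(np.uint8)
    n,l,st,c=cv2.connectedComponentsWithStats(m);i=1+np.argmax(st[1:,4]);pts=np.argwhere(l==i)[:,::-1]+[255,155]
    cv2.imwrite(f'pics/m{thr}.png',cv2.resize((l==i).astype(np.uint8)*255,None,fx=5,fy=5))
    r=cv2.minAreaRect(pts.astype(np.float32));bx=cv2.boxPoints(r);print(thr,r,st[i,4]);print([onz(t,q,z).round(4) for q in bx],onz(t,r[0],z).round(4))
```

```text
yellow [157.3 185.1] [205.3 284.7] [  9   8  14  14 157] [0.5614 0.3183 0.098 ] [0.5623 0.3185 0.095 ] [0.5619 0.3188 0.0955]
blue [177.1 190.3] [222.8 262.7] [  7   7  13  12 129] [0.5397 0.2412 0.098 ] [0.5398 0.2434 0.095 ] [0.5403 0.242  0.0931]
red [196.8 195.9] [238.6 242. ] [  8   7  12  11 101] [0.5163 0.1649 0.098 ] [0.5178 0.1654 0.095 ] [0.5172 0.1654 0.0949]
45 ((287.3905029296875, 183.0511016845703), (31.233112335205078, 14.800990104675293), 64.98310089111328) 451
[array([ 0.6059, -0.137 ,  0.085 ]), array([ 0.6297, -0.1902,  0.085 ]), array([ 0.5172, -0.2389,  0.085 ]), array([ 0.4937, -0.1859,  0.085 ])] [ 0.5614 -0.1881  0.085 ]
105 ((285.63079833984375, 183.89512634277344), (43.86164855957031, 27.717668533325195), 62.59242630004883) 1013
[array([ 0.6223, -0.0963,  0.012 ]), array([ 0.6731, -0.1979,  0.012 ]), array([ 0.5119, -0.2756,  0.012 ]), array([ 0.462 , -0.1746,  0.012 ])] [ 0.567  -0.1862  0.012 ]
```

```bash
python3 -c "
import cv2,numpy as np
cv2.imwrite('pics/mm.png',np.hstack([cv2.imread('pics/m45.png'),cv2.imread('pics/m105.png')]))"
```

```text
(no output)
```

View pics/mm.png

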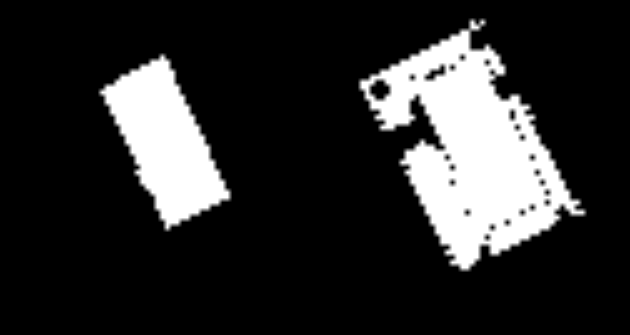

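```bash
cat >> h.py <<'E'
from scipy.spatial.transform import Rotation as Ro
def st(): 
    s=sensors.sense(); print('t',round(s['time_s'],2),'p',s['tool_pos'].round(4),'rpy',s['ee_rot'].round(3),'F',s['contact_force'].round(2),'w',round(s['gripper_width'],3),'q',s['q'].round(2)); return s
def to(X,yaw=None):
    s=st(); R=Ro.from_euler('xyz',s['ee_rot']); d=R.inv().apply(np.array(X)-s['tool_pos'])
    y=s['ee_rot'][2] if yaw is None else yaw
    rv=(R.inv()*Ro.from_euler('xyz',[np.pi,0,y])).as_rotvec()
    print('shift',d.round(4),'turn',rv.round(4))
E
python3 - <<'E'
from h import *
t=load('pics/top1.png')
r=((287.39,183.05),(31.23,14.8),64.98);bx=cv2.boxPoints(r)
toe=(onz(t,bx[0],.105)+onz(t,bx[1],.105))/2; heel=(onz(t,bx[2],.06)+onz(t,bx[3],.06))/2
d=toe-heel; L=np.linalg.norm(d[:2]); d=d[:2]/L; print(toe,heel,L,d,np.arctan2(d[1],d[0])); print('press',toe[:2]-d*.028)
to([.562,.3185,.20])
E
```

```text
[ 0.61475486 -0.16242321  0.105     ] [ 0.50771271 -0.21456376  0.06      ] 0.11906577434664925 [0.89901695 0.43791383] 0.45327686252643945
press [ 0.58958238 -0.17468479]
t 0.1 p [ 0.2453 -0.5196  0.2555] rpy [-3.14  -0.     0.441] F [-0.7  -1.24  0.45] w 0.999 q [-1.34  0.18  1.61  0.    1.35 -0.21]
shift [ 0.6441 -0.6227  0.0566] turn [-0.0015 -0.0003  0.    ]
```

Call:
arm_command --commands "255 0.06 -0.06 0 0 0 0;255 0.12 -0.116 0 0 0 0;255 0.18 -0.174 0 0 0 0;255 0.22 -0.213 0 0 0 0;255 0.26 -0.25 0 0 0 0" --newtons 40

```text
time_s: 0.72
tool_pos: [0.3562, -0.2258, 0.2557]
ee_rot: [-3.14, -0.001, 0.44]
contact_force: [0.9, -0.8, 0.9]
gripper_width: -0.001
```

```bash
python3 -c "
from h import *
to([.562,.3185,.25])"
```

```text
t 0.72 p [ 0.3562 -0.2258  0.2557] rpy [-3.14e+00 -1.00e-03  4.40e-01] F [ 0.93 -0.83  0.93] w -0.001 q [-0.85 -0.18  1.97  0.    1.35  0.28]
shift [ 0.4181 -0.4048  0.0066] turn [-0.0016 -0.0005  0.    ]
```

Call:
arm_command --commands "255 0.043 -0.042 0 0 0 0;255 0.086 -0.084 0 0 0 0;255 0.129 -0.126 0 0 0 0;255 0.172 -0.168 0 0 0 0;255 0.215 -0.21 0 0 0 0"

```text
time_s: 1.35
tool_pos: [0.4615, 0.0578, 0.2561]
ee_rot: [-3.14, -0.001, 0.44]
contact_force: [0.9, -0.7, 0.4]
gripper_width: -0.0
```

```bash
python3 -c "
from h import *
to([.562,.3185,.20])"
```

```text
t 1.35 p [0.4615 0.0578 0.2561] rpy [-3.14e+00 -1.00e-03  4.40e-01] F [ 0.93 -0.65  0.38] w -0.0 q [-0.13 -0.07  1.87  0.    1.34  1.  ]
shift [ 0.202  -0.1929  0.0565] turn [-0.0013 -0.0007  0.    ]
```

Call:
arm_command --commands "255 0.043 -0.042 0.01 0 0 0;255 0.086 -0.084 0.02 0 0 0;255 0.129 -0.126 0.03 0 0 0;255 0.172 -0.168 0.045 0 0 0;255 0.202 -0.193 0.056 0 0 0"

```text
time_s: 1.98
tool_pos: [0.5617, 0.3212, 0.199]
ee_rot: [-3.14, 0.001, 0.442]
contact_force: [-0.3, -0.4, 0.3]
gripper_width: -0.006
```

Run:
```python
from h import *
to([.562,.3185,.14])
f=save('wrist','pics/w1.png')
for k,X in dict(y=(.562,.3185,.098),b=(.540,.242,.098),r=(.517,.165,.1)).items(): print(k,proj(f,X).round(1))
to([.562,.3185,.14])
```

```text
t 1.98 p [0.5617 0.3212 0.199 ] rpy [-3.14e+00  1.00e-03  4.42e-01] F [-0.3  -0.43  0.27] w -0.006 q [0.34 0.39 1.46 0.   1.29 1.46]
shift [-0.0008  0.0027  0.059 ] turn [-0.0017  0.0006 -0.    ]
y [[253.9 205.7]]
b [[333.8 271.9]]
r [[404.2 332.3]]
t 2.02 p [0.5621 0.3239 0.1972] rpy [-3.138e+00  1.000e-03  4.430e-01] F [-1.82 -0.97  0.36] w 0.001 q [0.34 0.39 1.46 0.   1.29 1.47]
shift [-0.0024  0.0051  0.0572] turn [-0.0036  0.0006 -0.    ]
```

View pics/w1.png

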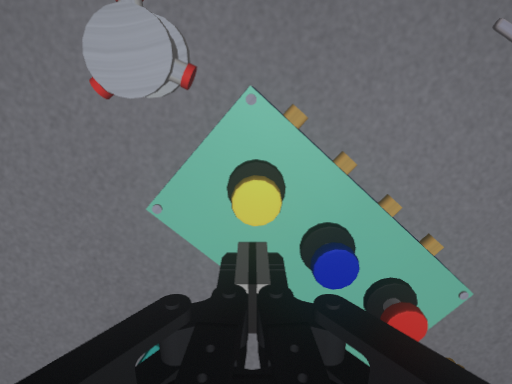

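Run:
```python
from h import *
f=load('pics/w1.png')
hsv=cv2.cvtColor(f["pixels"],cv2.COLOR_RGB2HSV)
for k,lo,hi in(('y',(22,150,100),(35,255,255)),('b',(110,150,80),(130,255,255)),('r',(0,180,120),(5,255,255))):
    m=cv2.inRange(hsv,lo,hi);n,l,s,c=cv2.connectedComponentsWithStats(m);i=1+np.argmax(s[1:,4]);(x,y),r=cv2.minEnclosingCircle(np.argwhere(l==i)[:,::-1].astype(np.float32))
    print(k,c[i],s[i],(x,y,r),onz(f,c[i],.097).round(4))
```

```text
y [255.78492462 209.71356784] [232 182  49  44 995] (255.8902130126953, 201.3100128173828, 24.558570861816406) [0.5595 0.3158 0.097 ]
b [335.72506562 267.56036745] [ 313  247   46   42 1524] (335.2390441894531, 267.0381164550781, 23.19818687438965) [0.5434 0.242  0.097 ]
r [409.64332036 323.57198444] [387 311  40  30 771] (406.6538391113281, 325.0, 19.755451202392578) [0.5244 0.1632 0.097 ]
```

Call:
arm_command --commands "255 -0.002 0.005 0.02 0 0 0;255 -0.002 0.005 0.04 0 0 0;255 -0.002 0.005 0.055 0 0 0;255 -0.002 0.005 0.06 0 0 0;255 -0.002 0.005 0.06 0 0 0"

```text
time_s: 2.65
tool_pos: [0.5624, 0.3185, 0.1372]
ee_rot: [-3.138, 0.001, 0.443]
contact_force: [0.1, -0.2, 1.1]
gripper_width: -0.0
```

```bash
python3 - <<'E'
from h import *
to([.562,.3185,.11])
save('side','pics/s2.png');f=save('wrist','pics/w2.png')
to([.562,.3185,.11])
E
python3 -c "
import cv2,numpy as np
a=cv2.resize(cv2.imread('pics/s2.png')[200:330,150:280],None,fx=3,fy=3)
b=cv2.imread('pics/w2.png')[0:384,60:460]
cv2.imwrite('pics/c3.png',np.hstack([a[:384],b]))"
```

```text
t 2.65 p [0.5624 0.3185 0.1372] rpy [-3.138e+00  1.000e-03  4.430e-01] F [ 0.06 -0.16  1.13] w -0.0 q [0.33 0.46 1.51 0.   1.18 1.46]
shift [-0.0003 -0.0001  0.0272] turn [-0.0035  0.0007 -0.    ]
t 2.75 p [0.5629 0.3188 0.1381] rpy [-3.138e+00 -1.000e-03  4.430e-01] F [-0.68 -0.6   0.17] w -0.003 q [0.33 0.45 1.51 0.   1.18 1.46]
shift [-0.001  -0.0001  0.0281] turn [-0.0034 -0.001   0.    ]
```

View pics/c3.png

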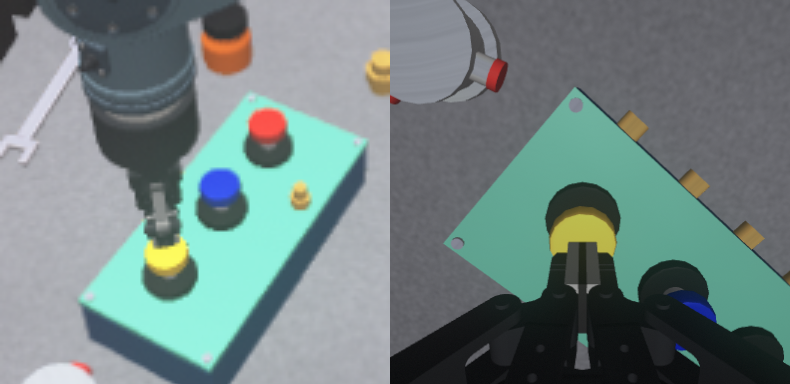

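Call:
arm_command --commands "255 -0.0005 0 0.01 0 0 0;255 -0.0005 0 0.014 0 0 0;255 -0.0005 0 0.018 0 0 0;255 -0.0005 0 0.022 0 0 0;255 -0.0005 0 0.024 0 0 0"

```text
time_s: 3.38
tool_pos: [0.5624, 0.3186, 0.1143]
ee_rot: [-3.138, -0.001, 0.443]
contact_force: [-2.2, -1.2, 5.2]
gripper_width: -0.004
```

Call:
arm_command --commands "255 0 0 0.001 0 0 0;255 0 0 0.002 0 0 0;255 0 0 0.003 0 0 0;255 0 0 0.004 0 0 0;255 0 0 0.004 0 0 0"

```text
time_s: 4.0
tool_pos: [0.5626, 0.3187, 0.1129]
ee_rot: [-3.139, -0.001, 0.443]
contact_force: [-8.5, -4.3, 18.2]
gripper_width: -0.0
```

Call:
arm_command --commands "255 0 0 -0.012 0 0 0;255 0 0 -0.025 0 0 0;255 0 0 -0.04 0 0 0;255 0 0 -0.04 0 0 0;255 0 0 -0.04 0 0 0"

```text
time_s: 4.62
tool_pos: [0.5625, 0.3185, 0.1527]
ee_rot: [-3.139, -0.001, 0.443]
contact_force: [0.5, 0.2, 0.4]
gripper_width: -0.0
```

```bash
python3 - <<'E'
from h import *
save('side','pics/s3.png')
to([.540,.242,.145])
E
python3 -c "
import cv2
cv2.imwrite('pics/c4.png',cv2.resize(cv2.imread('pics/s3.png')[200:330,150:280],None,fx=4,fy=4))"
```

```text
t 4.67 p [0.5623 0.3184 0.1522] rpy [-3.139 -0.     0.443] F [ 0.96  0.16 -0.44] w 0.002 q [0.33 0.44 1.5  0.   1.2  1.46]
shift [-0.0529  0.0595  0.0071] turn [-0.003  -0.0002  0.    ]
```

View pics/c4.png

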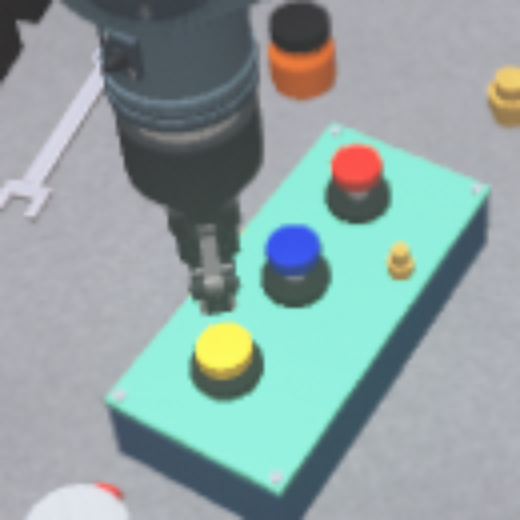

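Yellow (crop 223,347) now sits visibly lower than blue (292,248) and red (357,165). On to blue.

Call:
arm_command --commands "255 -0.02 0.022 0 0 0 0;255 -0.04 0.044 0 0 0 0;255 -0.053 0.0595 0.004 0 0 0;255 -0.053 0.0595 0.012 0 0 0;255 -0.053 0.0595 0.016 0 0 0"

```text
time_s: 5.3
tool_pos: [0.5397, 0.2423, 0.1352]
ee_rot: [-3.138, 0.0, 0.443]
contact_force: [-0.5, -0.8, 0.5]
gripper_width: 0.003
```

```bash
python3 - <<'E'
from h import *
to([.540,.242,.112])
save('side','pics/s4.png');save('wrist','pics/w4.png')
to([.540,.242,.112])
E
python3 -c "
import cv2,numpy as np
a=cv2.resize(cv2.imread('pics/s4.png')[200:330,150:280],None,fx=3,fy=3)
b=cv2.imread('pics/w4.png')[0:384,60:460]
cv2.imwrite('pics/c5.png',np.hstack([a[:384],b]))"
```

```text
t 5.3 p [0.5397 0.2423 0.1352] rpy [-3.138  0.     0.443] F [-0.51 -0.8   0.47] w 0.003 q [0.22 0.35 1.66 0.   1.13 1.35]
shift [0.0001 0.0004 0.0232] turn [-0.0035  0.0004 -0.    ]
t 5.4 p [0.5396 0.2425 0.1352] rpy [-3.138e+00  1.000e-03  4.440e-01] F [ 0.62 -0.55  0.25] w 0.0 q [0.22 0.35 1.66 0.   1.13 1.35]
shift [0.0002 0.0007 0.0232] turn [-0.0034  0.0009 -0.    ]
```

View pics/c5.png

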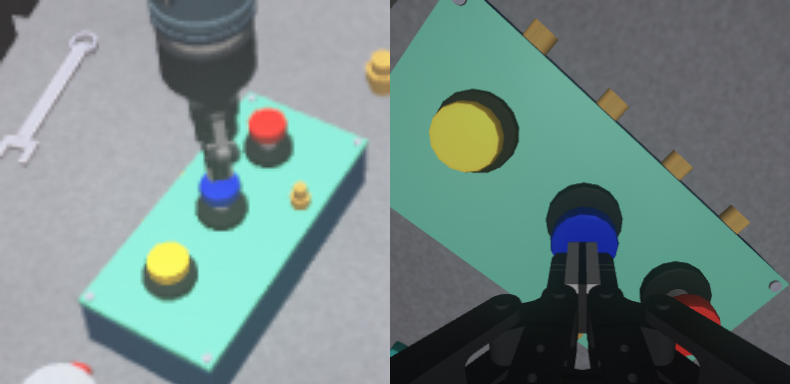

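Fingertips are over the blue knob (wrist crop 583,240), clear of red (695,322). Push.

Call:
arm_command --commands "255 0 0.0005 0.008 0 0 0;255 0 0.0005 0.012 0 0 0;255 0 0.0005 0.016 0 0 0;255 0 0.0005 0.02 0 0 0;255 0 0.0005 0.022 0 0 0"

```text
time_s: 6.02
tool_pos: [0.5396, 0.2425, 0.1133]
ee_rot: [-3.138, 0.001, 0.444]
contact_force: [-2.7, 0.6, 5.2]
gripper_width: 0.003
```

Call:
arm_command --commands "255 0 0 0.001 0 0 0;255 0 0 0.002 0 0 0;255 0 0 0.003 0 0 0;255 0 0 0.004 0 0 0;255 0 0 0.004 0 0 0"

```text
time_s: 6.65
tool_pos: [0.5399, 0.2427, 0.1128]
ee_rot: [-3.138, 0.0, 0.444]
contact_force: [-11.1, -3.0, 26.5]
gripper_width: 0.003
```

Call:
arm_command --commands "255 0 0 -0.02 0 0 0;255 0 0 -0.05 0 0 0;255 0 0 -0.08 0 0 0;255 0 0 -0.1 0 0 0;255 0 0 -0.1 0 0 0"

```text
time_s: 7.28
tool_pos: [0.5413, 0.2426, 0.2144]
ee_rot: [-3.139, -0.003, 0.444]
contact_force: [0.2, 0.3, -0.3]
gripper_width: 0.002
```

```bash
python3 - <<'E'
from h import *
save('side','pics/s5.png')
to([.540,-.17,.23],.4533)
E
python3 -c "
import cv2
cv2.imwrite('pics/c6.png',cv2.resize(cv2.imread('pics/s5.png')[200:330,150:280],None,fx=4,fy=4))"
```

```text
t 7.33 p [0.5404 0.2424 0.2128] rpy [-3.139e+00 -1.000e-03  4.440e-01] F [ 0.49 -0.12 -0.2 ] w 0.003 q [0.22 0.26 1.6  0.   1.28 1.35]
shift [-0.1777  0.3721 -0.0184] turn [-0.0029 -0.0007 -0.0089]
```

View pics/c6.png

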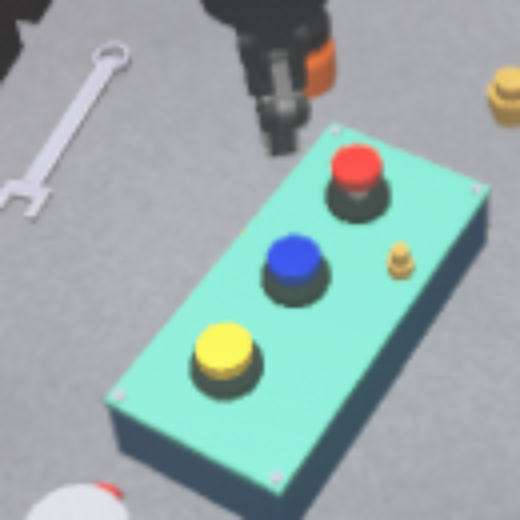

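Call:
arm_command --commands "255 -0.018 0.037 -0.01 0 0 0;255 -0.04 0.085 -0.02 0 0 0;255 -0.065 0.135 -0.03 0 0 0;255 -0.089 0.186 -0.03 0 0 0;255 -0.107 0.223 -0.03 0 0 0"

```text
time_s: 7.95
tool_pos: [0.5389, -0.0072, 0.2404]
ee_rot: [-3.138, 0.001, 0.443]
contact_force: [0.3, 0.4, -0.4]
gripper_width: 0.004
```

Run:
```python
from h import *
to([.550,-.185,.24],.4533)
```

```text
t 7.95 p [ 0.5389 -0.0072  0.2404] rpy [-3.138e+00  1.000e-03  4.430e-01] F [ 0.33  0.39 -0.4 ] w 0.004 q [-0.24  0.12  1.71  0.    1.32  0.89]
shift [-6.620e-02  1.654e-01 -1.000e-04] turn [-0.0039  0.0011 -0.0102]
```

Call:
arm_command --commands "255 -0.018 0.045 0 0 0 0;255 -0.036 0.09 0 0 0 0;255 -0.053 0.132 0 0 0 0;255 -0.066 0.165 0 0 0 0;255 -0.066 0.165 0 0 0 0"

```text
time_s: 8.57
tool_pos: [0.5492, -0.1868, 0.2378]
ee_rot: [-3.136, 0.003, 0.44]
contact_force: [0.7, 0.2, 0.1]
gripper_width: -0.0
```

Run:
```python
from h import *
f=save('wrist','pics/w6.png'); g=save('side','pics/s6.png')
print(proj(f,[[.5896,-.1747,.095],[.615,-.1624,.107],[.5,-.219,.06]]).round(1))
to([.5896,-.1747,.14],.4533)
```

```text
[[259.4 134.6]
 [259.5  97.5]
 [260.  232.5]]
t 8.68 p [ 0.5493 -0.1842  0.2382] rpy [-3.135e+00  2.000e-03  4.420e-01] F [0.14 0.89 0.24] w -0.002 q [-0.53  0.21  1.61  0.    1.33  0.6 ]
shift [0.0407 0.0093 0.0981] turn [-0.0065  0.0023 -0.011 ]
```

View pics/w6.png

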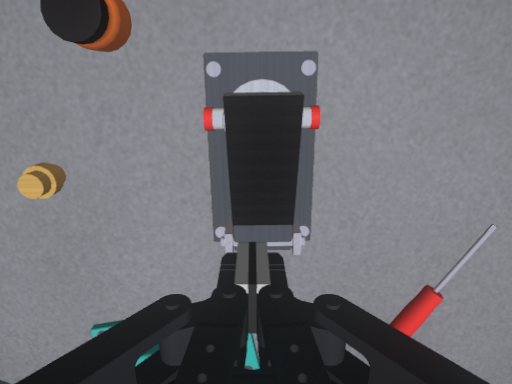

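Run:
```python
from h import *
f=load('pics/w6.png')
toe=onz(f,(263.5,93.5),.107);heelp=onz(f,(263,225),.060);print(toe,heelp)
a=onz(f,(204.5,53),.012);b=onz(f,(317.5,52),.012);c=(a+b)/2;print(a,b,np.linalg.norm(a-b))
n=(a-b)[:2];d=np.array([n[1],-n[0]])/np.linalg.norm(n);d=d if d[0]>0 else -d;print('axis',np.arctan2(d[1],d[0]))
o=c[:2]-.1*d;print('origin',o,'press from base',o+d*(.066-.028),'press from toe',toe[:2]-.028*d)
P=o+d*.037
to([*P,.14],.4533)
```

```text
[ 0.61869419 -0.16373953  0.107     ] [ 0.50840147 -0.21814788  0.06      ]
[ 0.62585101 -0.10095484  0.012     ] [ 0.67231588 -0.19738649  0.012     ] 0.10704226807545703
axis 0.4490163735051607
origin [ 0.55899599 -0.19257862] press from base [ 0.59322922 -0.1760836 ] press from toe [ 0.5934697  -0.17589375]
t 8.68 p [ 0.5493 -0.1842  0.2382] rpy [-3.135e+00  2.000e-03  4.420e-01] F [0.14 0.89 0.24] w -0.002 q [-0.53  0.21  1.61  0.    1.33  0.6 ]
shift [0.0424 0.0122 0.098 ] turn [-0.0065  0.0023 -0.011 ]
```

Call:
arm_command --commands "255 0.02 0.006 0.02 0 0 0;255 0.042 0.012 0.045 -0.006 0.002 -0.01;255 0.042 0.012 0.07 -0.006 0.002 -0.01;255 0.042 0.012 0.09 -0.006 0.002 -0.01;255 0.042 0.012 0.098 -0.006 0.002 -0.01"

```text
time_s: 9.3
tool_pos: [0.591, -0.1753, 0.1383]
ee_rot: [-3.139, 0.002, 0.453]
contact_force: [0.7, -0.6, -1.5]
gripper_width: 0.003
```

```bash
python3 - <<'E'
from h import *
to([.593,-.176,.097],.449)
save('side','pics/s7.png');save('wrist','pics/w7.png')
to([.593,-.176,.097],.449)
E
python3 -c "
import cv2,numpy as np
a=cv2.resize(cv2.imread('pics/s7.png')[110:238,190:320],None,fx=3,fy=3)
b=cv2.imread('pics/w7.png')[0:384,60:460]
cv2.imwrite('pics/c7.png',np.hstack([a[:384],b]))"
```

```text
t 9.3 p [ 0.591  -0.1753  0.1383] rpy [-3.139e+00  2.000e-03  4.530e-01] F [ 0.7  -0.62 -1.52] w 0.003 q [-0.48  0.4   1.59  0.    1.16  0.64]
shift [0.0016 0.0016 0.0413] turn [-0.0028  0.002   0.0042]
t 9.4 p [ 0.5914 -0.176   0.1392] rpy [-3.14e+00  1.00e-03  4.53e-01] F [-0.26 -0.21  0.22] w 0.002 q [-0.48  0.4   1.59  0.    1.16  0.64]
shift [0.0015 0.0008 0.0422] turn [-0.0018  0.0013  0.0036]
```

View pics/c7.png

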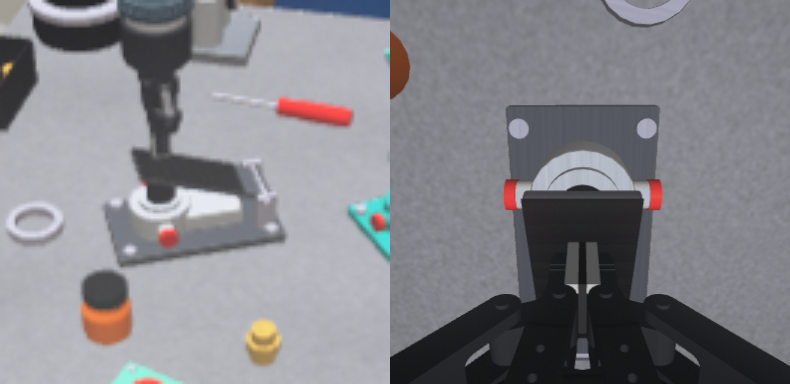

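Call:
arm_command --commands "255 0.0015 0 0.01 0 0 0;255 0.0015 0 0.016 0 0 0;255 0.0015 0 0.022 0 0 0;255 0.0015 0 0.027 0 0 0;255 0.0015 0 0.031 0 0 0"

```text
time_s: 10.02
tool_pos: [0.5943, -0.1756, 0.1097]
ee_rot: [3.141, -0.002, 0.452]
contact_force: [1.9, 2.7, 7.5]
gripper_width: 0.001
```

Run:
```python
from h import *
to([.593,-.176,.097],.449)
```

```text
t 10.03 p [ 0.5943 -0.1756  0.1097] rpy [ 3.141e+00 -2.000e-03  4.520e-01] F [1.86 2.75 7.51] w 0.001 q [-0.48  0.44  1.6   0.    1.11  0.64]
shift [-0.0014 -0.0002  0.0127] turn [ 0.0008 -0.0019  0.0035]
```

Call:
arm_command --commands "255 -0.001 0 0.003 0 0 0;255 -0.001 0 0.006 0 0 0;255 -0.001 0 0.009 0 0 0;255 -0.001 0 0.011 0 0 0;255 -0.001 0 0.013 0 0 0"

```text
time_s: 10.65
tool_pos: [0.5956, -0.1758, 0.0988]
ee_rot: [3.138, -0.006, 0.452]
contact_force: [2.5, 4.2, 8.3]
gripper_width: 0.001
```

```bash
python3 - <<'E'
from h import *
st();save('side','pics/s8.png');save('wrist','pics/w8.png');st()
E
python3 -c "
import cv2,numpy as np
a=cv2.resize(cv2.imread('pics/s8.png')[110:238,190:320],None,fx=3,fy=3)
b=cv2.imread('pics/w8.png')[0:384,60:460]
cv2.imwrite('pics/c8.png',np.hstack([a[:384],b]))"
```

```text
t 10.65 p [ 0.5956 -0.1758  0.0988] rpy [ 3.138 -0.006  0.452] F [2.49 4.19 8.34] w 0.001 q [-0.48  0.45  1.6   0.    1.08  0.64]
t 10.75 p [ 0.5955 -0.1759  0.0986] rpy [ 3.138 -0.006  0.452] F [2.35 4.33 9.02] w -0.0 q [-0.48  0.45  1.6   0.    1.08  0.64]
```

View pics/c8.png

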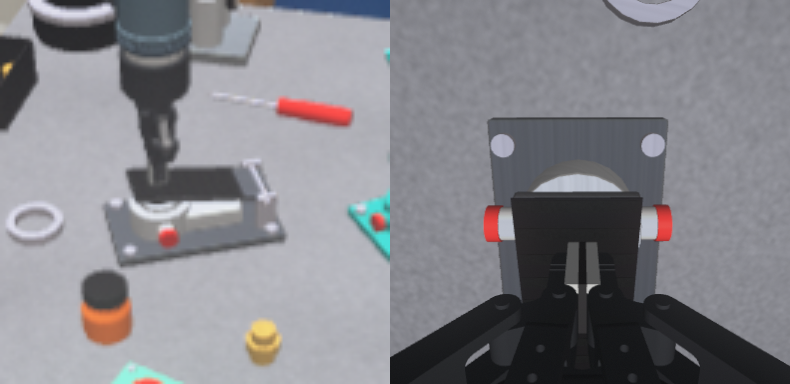

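Call:
arm_command --commands "255 -0.001 0 0.001 0 0 0;255 -0.001 0 0.002 0 0 0;255 -0.001 0 0.003 0 0 0;255 -0.001 0 0.004 0 0 0;255 -0.001 0 0.004 0 0 0"

```text
time_s: 11.38
tool_pos: [0.5959, -0.1759, 0.0976]
ee_rot: [3.137, -0.008, 0.453]
contact_force: [-4.5, 5.9, 17.0]
gripper_width: -0.0
```

Call:
arm_command --commands "255 0 0 0.002 0 0 0;255 0 0 0.003 0 0 0;255 0 0 0.003 0 0 0;255 0 0 0.003 0 0 0;255 0 0 0.003 0 0 0"

```text
time_s: 12.0
tool_pos: [0.596, -0.1758, 0.0974]
ee_rot: [3.137, -0.008, 0.453]
contact_force: [-10.1, 4.3, 20.2]
gripper_width: 0.001
```

Run:
```python
from h import *
st();save('side','pics/s9.png');save('top','pics/t9.png');s=st();print(np.abs(s['joint_velocities']).max())
a=cv2.imread('pics/s1.png') if 0 else cv2.imread('pics/side1.png');b=cv2.imread('pics/s9.png')
x=cv2.resize(a[140:200,215:300],None,fx=4,fy=4);y=cv2.resize(b[140:200,215:300],None,fx=4,fy=4)
x2=cv2.resize(a[225:325,175:280],None,fx=2.4,fy=2.4);y2=cv2.resize(b[225:325,175:280],None,fx=2.4,fy=2.4)
top=np.hstack([x,y]);bot=np.hstack([x2,y2]);bot=cv2.copyMakeBorder(bot,0,0,0,top.shape[1]-bot.shape[1],cv2.BORDER_CONSTANT)
cv2.imwrite('pics/c9.png',np.vstack([top,bot]))
```

```text
t 12.0 p [ 0.596  -0.1758  0.0974] rpy [ 3.137 -0.008  0.453] F [-10.13   4.26  20.24] w 0.001 q [-0.48  0.45  1.6   0.    1.08  0.64]
t 12.1 p [ 0.596  -0.1759  0.0974] rpy [ 3.137 -0.008  0.453] F [-9.77  4.53 20.86] w -0.003 q [-0.48  0.45  1.6   0.    1.08  0.64]
0.0013562600748928942
```

View pics/c9.png

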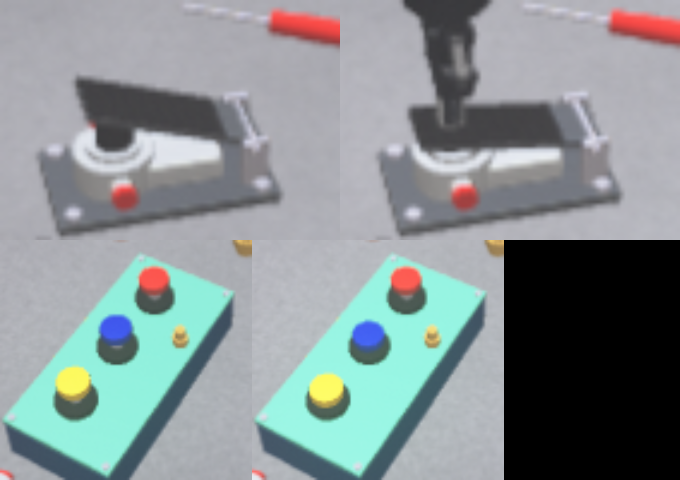

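View pics/t9.png

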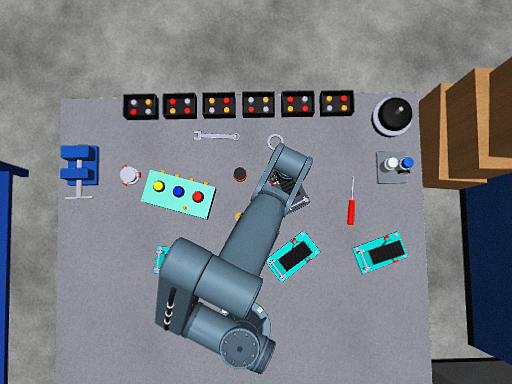

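```bash
python3 -c "
from h import *
st();print(close_job())"
```

```text
t 12.1 p [ 0.596  -0.1759  0.0974] rpy [ 3.137 -0.008  0.453] F [-9.77  4.53 20.86] w -0.003 q [-0.48  0.45  1.6   0.    1.08  0.64]
the job is handed in; nothing more can be done
None
```

I pushed the yellow knob in, then the blue, then pressed the dark valve's pedal with the shut fingertips. I handed the job in at 12.1 s, still holding the pedal down; the hand-in reports no verdict.

- **Knobs:** Each knob stopped moving with the fingertips about 88 mm above the table, its fully-in height. The force on the tool there rose to 18 N (yellow) and 27 N (blue). The side picture shows both knobs sunk and the red one still out.
- **Pedal:** It stopped with the fingertips at about 72 mm, its stop height. A further 3 mm of commanded push moved the tool only 0.2 mm. The upward force held steady at about 20 N, with about 11 N sideways.
- **Valve and bystanders:** In the side pictures before and after, the valve, plug and screwdriver have not visibly moved. The last top picture shows the wrench, ring and relay where they were. There the arm covers most of the valve and partly hides the coupling, so neither was checked from above.

No check failed. The knob travel and pedal angle are inferred from height, force and pictures, because the joints cannot be read directly.

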